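Turn a roller over in a V-rest and lay it in a fuser tray

ROBOT

A 6-joint arm with a two-finger parallel gripper is mounted at the origin on the work surface. World frame = base frame: x ahead of the robot, y to its left, z up, the work surface at z = 0. Lengths are in m, angles in rad, forces in N, time in s.
With the tool pointing down it reaches from about 0.25 to 0.8 m from the base axis. Payload 3.9 kg.
Tool frame: the origin (TCP) lies midway between the tips of the shut fingers; the grasp point (between the pads) lies 19 mm behind it; z points along the fingers, y is the line along which they close (so a half turn about z gives the same grasp; the last joint's range is limited). The gripper opens to 85 mm and grips with 20 to 120 N. Pads are 22 mm wide; open, the fingers measure 114 mm over their backs; the gripper's body (76 mm by 85 mm) begins 54 mm behind the grasp point. The pads swing forward as they close: fully open they stand 13 mm farther back than shut.
Start: joints at [-1.338, 0.26, -0.138, 1.173, 0, 1.571], TCP at [0.121, -0.511, 0.231] pointing down, gripper open.
Joint ranges: [-2.78, 2.78], [-0.83, 1.72], [-1.28, 1.37], [-1.9, 2.12], [-1.57, 1.48], [-3.14, 3.14]. Speed limits (rad/s): [2.57, 2.57, 3.14, 3.14, 3.14, 3.14].

INTERFACE

Orientations are given as a unit quaternion [w, x, y, z].
In Python, from plant import sense, viewer, order gives the robot as it stands.
- The arm moves only by the tool drive_tool, never from a script. Its argument "steps" is a list of rows, each a list of 3 entries, a list of its own where there are three numbers: the shift along the world's x, y, z in m, then the turn, a rotation vector about the world's x, y, z in rad, then the closure, from -1 (fully open) to 1 (shut), so that 0 is half open. A call has 1 to 12 rows; each row shifts and turns the commanded pose from where the row before left it; what a row does not reach is not made up. A row lasts 1/12 s, in which the tool goes at most 41.7 mm and 7.16 degrees, less where a joint would pass 70% of its speed; a pose out of reach is approached as far as the arm can. A call is refused whole if a number of a shift passes 0.0417 or a number of a turn 0.125, either way. A call with a gripper value outside its range is refused whole. The fingers move at their own pace and stop on an object; "newtons" is the grip in N (left out, the last holds). Time passes only in rows, so rows that do not move let the fingers close. It gives the time, the measured TCP pose, the force, the opening and the grip force at its end, in the units of the state.
- sense(): the state, without advancing time (a new reading comes with each control period).
- viewer.snapshot(name): name is "scene" or "top" or "wrist"; returns a dict with "color" (420x560x3 uint8, red, green, blue), "fovy" (degrees; the focal length in pixels is half the picture's height over the tangent of half this angle, whatever the lens; pixels are square), "cx", "cy" (the principal point, pixels), "k1" (the pictures are not rectified: a ray, as slopes to the right and down, at radius r is drawn at 1 + k1 r^2 times it, then the intrinsics apply), "rvec" (rotation vector, rad) and "tvec" (3), from world to camera coordinates, as OpenCV has them; the wrist camera has in their place "hand_eye" (4x4, takes a point from camera to tool coordinates, whose origin is the TCP and whose axes are the flange's). Camera axes: x right, y down, z forward; pixel columns grow to the right and rows downward; lengths in m; the calibration is good to about 2 mm. A picture is of the moment at which its call begins: read the wrist's pose just before it. There is no depth.
- order.job_done(): hands the job in; it is judged then, once.
The state is a dict: "t": time; "qpos": joint angles; "qvel": joint speeds; "effort": joint torques, N m; "eef_pos": TCP position; "eef_rot": TCP orientation; "force": force on the tool from outside, world axes, zero at the start; "moment": the same for the moment, N m; "width": finger opening in m; "finger_force": force on a finger pad.
Only numpy, scipy, OpenCV 4.12 (cv2) and the standard library are available. Lean on these libraries where they do the work, as an engineer would, in place of code of your own. Each camera call takes 0.05 s, during which the arm holds its last target. There are 200 camera calls.

TASK

Draw the orange printer roller out of its tube stand by the shaft end that sticks out, and lay it down in the two V saddles of the blue sloping rest, long shaft end uppermost, and let go. Then take it anew by its orange sleeve and lay it in the two grey saddles of the black fuser tray, with the long shaft end over the yellow tabs, and let go. Set it down gently, never dropping it, and leave the cartridge, screwdriver, jar and carton where they are.

Things in the scene. Friction and masses are not known exactly. Their poses are not given: they have to be found in the camera images.
- roller: rigid roller, 0.13 to 0.27 kg: steel shaft 12 mm diameter, 180 mm long, with an orange sleeve 24 mm diameter, 80 mm long. Origin: face of the short end; +z along the axis to the long end: bare shaft 0-30 mm, sleeve 30-110, bare long shaft 110-180, balance point at 87. Starts upright in the tube stand, origin 8 mm above the table, so only the long bare shaft stands out
- roller_mid (a point): point on the roller's axis at the middle of the sleeve, 70 mm from the short end; axes as roller
- roller_long_end (a point): centre of the face of the long shaft end, 180 mm from the short end; axes as roller
- stand: fixed stand: grey upright plastic tube, 44 mm outside, 34 mm inside, rim 118 mm above the table, inner floor 8 mm above the table, on a 90 x 90 x 8 mm dark steel plate. Origin: centre of its underside, z up.
- rest: fixed blue V-rest sloping at 45 degrees, base 150 x 80 x 10 mm. Origin: on the table right below the middle of the seated sleeve; z up; +x points, level, to the low end of the slope. The high end points roughly to the robot (yaw 0 to 0.4 rad)
- cradle: sloping top of the V-rest, fixed to it: two steel V saddles (45 degree faces, mouth 34 mm wide, its edges 8.5 mm above the shaft axis), 14 mm thick, centred at x = -54 and +54 mm. Origin: on the seated shaft's axis midway between them, 85 mm above the table. x along that axis, down the slope; y level; z square to the slope, out of the V's. A bar 14 mm wide joins them, 24 mm below the axis
- rest_seat (a point): origin of cradle, where roller_mid belongs; axes as cradle. The gap between the saddles is 94 mm, for the 80 mm sleeve and the fingers. A released roller stays, or slides down the slope at most until the sleeve meets the lower saddle, 7 mm past the centred place
- tray: fixed black open fuser tray, 205 x 90 mm, floor 10 mm thick, long rims 22 mm high. Two grey V saddles, same shape as the rest's, centred at x = -54 and +54 mm. Origin: on the underside midway between them; z up; x along the seated roller, pointing from two yellow tabs (28 mm high, x = -103 mm) to a black end block (38 mm high, x = 74 to 92). Tabs point roughly to the robot, yaw 0 to 0.4 rad
- tray_seat (a point): 52 mm above the tray's origin: where roller_mid belongs in the tray, on the axis of the seated shaft; axes as tray
- cartridge: bystander: loose black toner cartridge, 85 x 300 mm, 70 mm high, yellow end levers; origin at the centre of its underside, long along its y
- screwdriver: bystander: loose screwdriver lying along its x, about 20 cm long and 3 cm high
- grease: bystander: jar with red lid, 56 mm diameter, 60 mm high; origin at the centre of its underside
- carton: bystander: small cardboard box, 70 x 110 x 45 mm; origin at the centre of its underside
Not all that is in view belongs to the job. Of the things that look like the roller, the smaller one is meant.

How it is judged:
On the way, in this order (a step that is already met when the one before it is completed fails the run):
1. the roller lies in both V saddles of the sloping rest, long end uppermost, let go and still (x of roller_mid in the frame of rest_seat between -0.012 and 0.012 m and y of roller_mid in the frame of rest_seat between -0.004 and 0.004 m and z of roller_mid in the frame of rest_seat between -0.004 and 0.004 m and angle between the z axis of roller and the x axis of cradle, either way round below 0.07 rad and x of roller_long_end in the frame of rest_seat below -0.05 m and contact force between each of the fingers, the arm and roller below 0.05 N and linear speed of roller below 0.02 m/s), for 0.3 s.
2. the roller has been lifted out of the rest, held by its orange sleeve (distance between roller_mid and rest_seat above 0.04 m and distance between the grasp point and roller_mid below 0.045 m and contact force between the fingers and roller above 1 N), for 0.2 s.
At the end, for the whole second after the job is handed in: The roller lies at rest and let go in both grey saddles of the tray: sleeve middle within 12 mm along the axis and 4 mm across and in height of its seat, axis within 4 degrees of the tray's, long end on the yellow-tab side; cartridge, screwdriver, jar and carton within 30 mm of where they stood (x of roller_mid in the frame of tray_seat between -0.012 and 0.012 m and y of roller_mid in the frame of tray_seat between -0.004 and 0.004 m and z of roller_mid in the frame of tray_seat between -0.004 and 0.004 m and angle between the z axis of roller and the x axis of tray, either way round below 0.07 rad and x of roller_long_end in the frame of tray_seat below -0.05 m and contact force between each of the fingers, the arm and roller below 0.05 N and linear speed of roller below 0.02 m/s and angular speed of roller below 0.2 rad/s and distance of each of cartridge, screwdriver, grease, carton from where it was at the start of the episode below 0.03 m); the robot touches nothing.
It fails at once if the roller is dropped: it moves faster than 0.6 m/s with no finger on it (linear speed of roller above 0.6 m/s and contact force between the fingers and roller below 0.05 N).
It fails at once if a bystander (cartridge, screwdriver, jar, carton) is displaced by more than 30 mm (distance of any of cartridge, screwdriver, grease, carton from where it was at the start of the episode above 0.03 m).
It also fails if it takes over 58 s, if anything falls off the work surface, if the arm or the gripper's body presses on something with over 40 N, if the wrist force passes 120 N, or if a joint passes its speed limit or range.

## Working session

There is one attempt and no reset: what is moved stays moved. The work goes in short steps, Python scripts to look and compute and a tool call to move; the robot and the scene stay as the last step left them, time stands still between calls to the robot, and variables do not carry over. Pictures are saved under pics/ and viewed, at most 10 in all, crops included, and the job is handed in when it is done.

Besides the shell and the picture viewer there is one more tool, called after "Call:" as name([rows], argument=value, ...), one row to a line, values as JSON. drive_tool: Moves the arm, as the interface text tells. Its arguments: {"type":"object","properties":{"steps":{"type":"array","items":{"type":"array"}},"newtons":{"type":"number"}},"required":["steps"]}

```bash
mkdir -p pics; ls; cat > h.py <<'E'
import numpy as np, cv2, pickle
from scipy.spatial.transform import Rotation as R
def quat(q): return R.from_quat([q[1],q[2],q[3],q[0]])
def grab(name):
    from plant import sense, viewer
    s=sense(); d=viewer.snapshot(name)
    if name=="wrist":
        T=np.eye(4);T[:3,:3]=quat(s["eef_rot"]).as_matrix();T[:3,3]=s["eef_pos"]
        M=T@np.array(d["hand_eye"])
    else:
        M=np.eye(4);r=cv2.Rodrigues(np.array(d["rvec"],float))[0]
        M[:3,:3]=r.T;M[:3,3]=-r.T@np.array(d["tvec"],float).ravel()
    d["M"]=M;d["f"]=210/np.tan(np.radians(d["fovy"])/2);return d
def ray(d,u,v):
    x=np.array([(u-d["cx"])/d["f"],(v-d["cy"])/d["f"]]);p=x.copy()
    for _ in range(20): p=x/(1+d["k1"]*(p@p))
    r=d["M"][:3,:3]@np.array([p[0],p[1],1]);return d["M"][:3,3],r/np.linalg.norm(r)
def onz(d,u,v,z):
    o,r=ray(d,u,v);return o+r*(z-o[2])/r[2]
def proj(d,P):
    c=np.linalg.inv(d["M"])@np.append(P,1);p=c[:2]/c[2];p=p*(1+d["k1"]*(p@p))
    return p*d["f"]+[d["cx"],d["cy"]]
def tri(*rays):
    A=np.zeros((3,3));b=np.zeros(3)
    for o,r in rays:
        N=np.eye(3)-np.outer(r,r);A+=N;b+=N@o
    return np.linalg.solve(A,b)
def save(d,fn,crop=None,k=1):
    im=d["color"]
    if crop: im=im[crop[1]:crop[3],crop[0]:crop[2]]
    cv2.imwrite(fn,cv2.resize(im[:,:,::-1],None,fx=k,fy=k,interpolation=cv2.INTER_CUBIC))
E
python3 - <<'E'
from h import *
from plant import sense
s=sense();print(s)
for n in("scene","top"):
    d=grab(n);pickle.dump(d,open(n+".pkl","wb"));save(d,f"pics/{n}0.png",k=1.42);print(n,d["f"],d["cx"],d["cy"],d["k1"],d["M"].round(3).tolist())
E
```

```text
pics
{'t': 0.0, 'qpos': array([-1.33798069e+00,  2.60674969e-01, -1.39407830e-01,  1.17271361e+00,
       -1.08272432e-05,  1.57080200e+00]), 'qvel': array([-0.00044186, -0.00223195, -0.00047982, -0.00156844,  0.00089715,
       -0.00033936]), 'effort': array([ 9.33348383e-04, -4.05668128e+01,  2.53926033e+01,  1.87229540e-02,
       -3.35916809e-05,  5.40067457e-08]), 'eef_pos': array([ 0.12096047, -0.51014852,  0.230455  ]), 'eef_rot': array([-9.92644126e-04,  9.93232089e-01,  1.16142226e-01, -1.21529683e-04]), 'force': array([-1.05484667,  0.55278259,  0.73543248]), 'moment': array([0.01814676, 0.03379775, 0.01880741]), 'finger_force': 0.0, 'width': 0.08532183859270992}
scene 389.28868003116827 287.3069468177169 204.2083528310687 -0.020092520871065216 [[-0.333, 0.648, -0.686, 1.136], [0.943, 0.236, -0.235, 0.115], [0.01, -0.725, -0.689, 0.747], [0.0, 0.0, 0.0, 1.0]]
top 405.08949746966346 281.5487600453082 209.34543515515108 -0.0946366315823989 [[-0.01, -0.991, 0.135, 0.419], [-1.0, 0.01, 0.005, -0.078], [-0.007, -0.135, -0.991, 1.053], [0.0, 0.0, 0.0, 1.0]]
```

View pics/scene0.png

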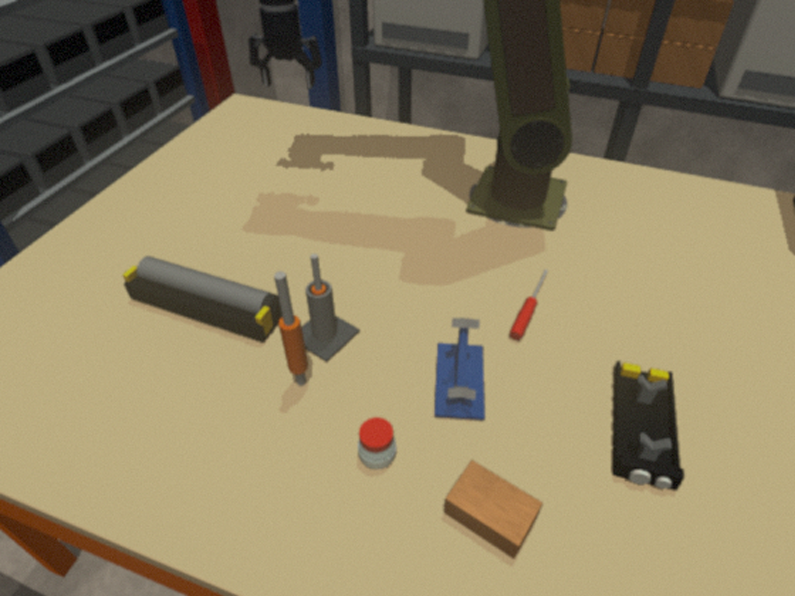

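View pics/top0.png

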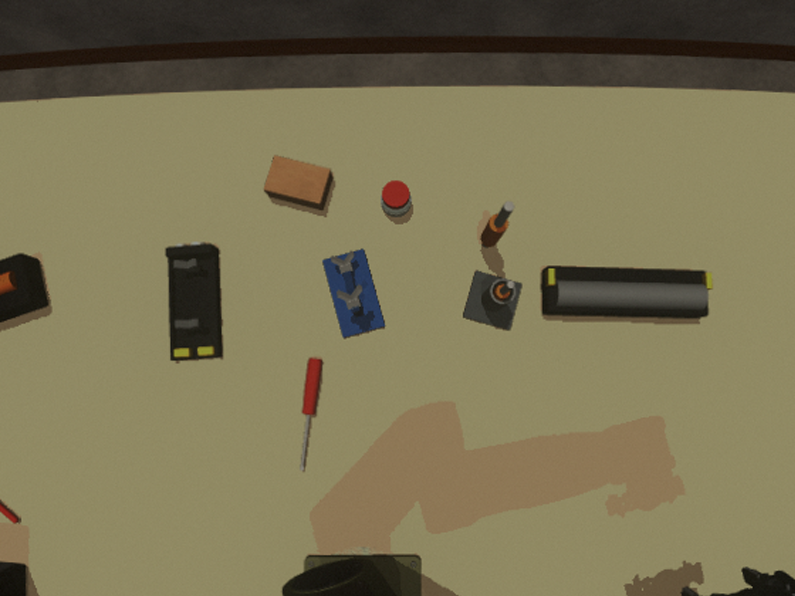

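The top view at 1.42x shows, in displayed pixels:
- **Stand:** (495,300), with its shaft tip near (510,285).
- **Decoy (larger roller):** (495,225).
- **Blue rest:** (353,293), with its high saddle near (350,300).
- **Tray:** (195,302), with yellow tabs near (195,352).
- **Screwdriver:** (310,410).

Next I'll measure these by colour.

```bash
cat > m.py <<'E'
from h import *
t=pickle.load(open("top.pkl","rb"));s=pickle.load(open("scene.pkl","rb"))
def mask(d,lo,hi): return cv2.inRange(cv2.cvtColor(d["color"],cv2.COLOR_RGB2HSV),lo,hi)
def blobs(m,amin=15):
    n,l,st,c=cv2.connectedComponentsWithStats(m)
    return [(i,st[i].tolist(),c[i].round(1).tolist()) for i in range(1,n) if st[i,4]>=amin],l
if __name__=="__main__":
  for nm,d in(("top",t),("scene",s)):
    for cn,lo,hi in(("blue",(105,120,40),(130,255,255)),("yellow",(24,180,120),(34,255,255)),("orange",(3,140,60),(16,255,255))):
        b,_=blobs(mask(d,lo,hi));print(nm,cn,[(x[1],x[2]) for x in b])
  m=mask(t,(105,120,40),(130,255,255))[150:250,200:300]
  c=np.argwhere(m)[:,::-1]+[200,150];box=cv2.boxPoints(cv2.minAreaRect(c.astype(np.float32)))
  print("rest base",[onz(t,*p,.01).round(4).tolist() for p in box],onz(t,*box.mean(0),.01))
  a=cv2.resize(t["color"][160:250,100:390],None,fx=2.7,fy=2.7,interpolation=cv2.INTER_CUBIC)
  b=cv2.resize(s["color"][165:350,170:490],None,fx=2.4,fy=2.4,interpolation=cv2.INTER_CUBIC)
  cv2.imwrite("pics/c1.png",a[:,:,::-1]);cv2.imwrite("pics/c2.png",b[:,:,::-1])
E
python3 m.py
```

```text
top blue [([248, 176, 23, 56, 511], [258.4, 203.8]), ([228, 182, 27, 55, 502], [239.9, 209.8])]
top yellow []
top orange [([186, 110, 46, 33, 974], [208.9, 126.5]), ([269, 127, 20, 19, 211], [277.9, 136.1]), ([343, 151, 15, 13, 91], [349.6, 158.1]), ([0, 191, 11, 16, 112], [3.6, 198.9]), ([348, 200, 11, 10, 55], [352.5, 205.3]), ([213, 252, 14, 40, 295], [219.4, 272.0]), ([0, 354, 13, 15, 48], [5.9, 361.6])]
scene blue [([114, 0, 25, 63, 624], [127.3, 27.2]), ([210, 0, 26, 57, 703], [223.3, 17.6]), ([214, 35, 6, 7, 17], [216.7, 37.5]), ([309, 243, 4, 9, 18], [310.2, 246.9]), ([322, 251, 18, 43, 286], [333.1, 270.3]), ([308, 252, 11, 27, 102], [311.8, 262.9])]
scene yellow [([88, 188, 8, 8, 27], [91.3, 191.1]), ([180, 216, 10, 10, 48], [184.2, 220.3]), ([438, 256, 13, 7, 65], [444.3, 259.1]), ([458, 260, 13, 7, 71], [463.7, 263.2])]
scene orange [([395, 0, 32, 49, 779], [409.3, 20.3]), ([419, 0, 42, 54, 938], [438.8, 24.3]), ([459, 0, 57, 61, 1305], [485.9, 28.3]), ([139, 25, 10, 14, 34], [143.8, 31.9]), ([140, 28, 24, 48, 460], [151.7, 55.7]), ([219, 200, 11, 8, 46], [223.8, 204.1]), ([360, 209, 18, 30, 258], [368.3, 223.7]), ([196, 223, 20, 41, 491], [206.5, 243.2]), ([253, 294, 24, 24, 444], [264.4, 305.4]), ([315, 328, 65, 63, 1674], [349.5, 357.2]), ([0, 351, 157, 69, 2506], [55.3, 386.2])]
rest base [[0.6332, 0.0711, 0.01], [0.6536, -0.0044, 0.01], [0.5114, -0.043, 0.01], [0.4915, 0.0312, 0.01]] [0.57172215 0.01350896 0.01      ]
```

View pics/c1.png

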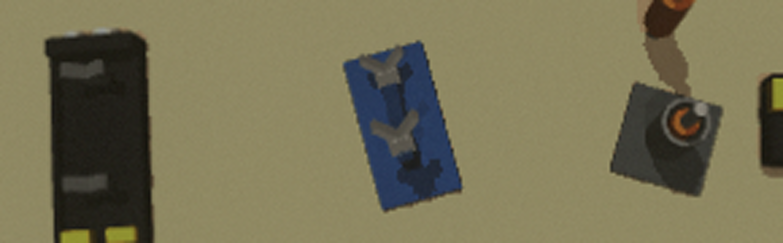

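View pics/c2.png

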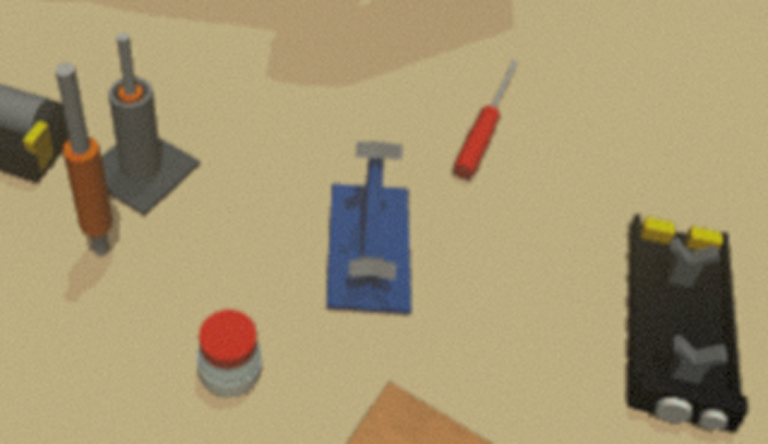

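The crops show the stand rim at c1 (687,122) with the shaft tip at (701,109). The rest's saddles are at (397,137) high and (385,70) low. The tray's saddles are at (83,70) and (85,184), with its tabs at (75,238) and (121,234).

```bash
cat > m2.py <<'E'
from m import *
C1=lambda u,v:ray(t,u/2.7+100-.3,v/2.7+160-.3)
C2=lambda u,v:ray(s,u/2.4+170-.3,v/2.4+165-.3)
pr=lambda n,p:print(n,np.round(p,4))
pr("tip",tri(C1(701,109),C2(124,39)))
o=lambda r,z:r[0]+r[1]*(z-r[0][2])/r[1][2]
pr("tip top z.188",o(C1(701,109),.188));pr("tip scene",o(C2(124,39),.188))
pr("rim top",o(C1(687,122),.118));pr("rim sc",o(C2(131,95),.118))
pr("decoy tip",tri(ray(t,357.5,145),C2(66,70)))
pr("hi saddle",tri(C1(397,137),C2(379,151)));pr("lo saddle",tri(C1(386,72),C2(372,269)))
m=mask(t,(22,120,60),(38,255,255))
hsv=cv2.cvtColor(t["color"],cv2.COLOR_RGB2HSV);print(hsv[248,128],hsv[247,145],hsv[200,200])
m=mask(t,(24,190,90),(36,255,255));b,_=blobs(m,8);print(b)
# tray outline: dark pixels
m=mask(t,(0,0,0),(180,255,48))[165:258,112:162];c=np.argwhere(m)[:,::-1]+[112,165]
r=cv2.minAreaRect(c.astype(np.float32));print(r);print([onz(t,*p,.02).round(4).tolist() for p in cv2.boxPoints(r)])
# tabs in scene
A,B=onz(s,444.3,259.1,.027),onz(s,463.7,263.2,.027);print("tabs scene",A,B)
A,B=o(C1(75,238),.028),o(C1(121,234),.028);print("tabs top",A,B)
pr("tray sad far",tri(C1(83,70),C2(697,358)));pr("tray sad near",tri(C1(85,184),C2(691,259)))
# predictions of rest
O=np.array([.572,.0135]);e=np.array([np.cos(.27),np.sin(.27)])
for sx in(-54,54):
    P=np.append(O+e*sx*.7071e-3,.085-sx*.7071e-3);pr("pred",(P,(proj(t,P)-[99.7,159.7])*2.7,(proj(s,P)-[169.7,164.7])*2.4)) if 0 else print(P.round(4),((proj(t,P)-[99.7,159.7])*2.7).round(1),((proj(s,P)-[169.7,164.7])*2.4).round(1))
E
python3 m2.py
```

```text
tip [ 0.5563 -0.2416  0.1843]
tip top z.188 [ 0.5562 -0.2421  0.188 ]
tip scene [ 0.5601 -0.2378  0.188 ]
rim top [ 0.556  -0.2428  0.118 ]
rim sc [ 0.5616 -0.2378  0.118 ]
decoy tip [ 0.6641 -0.2326  0.2393]
hi saddle [0.5463 0.0086 0.1128]
lo saddle [0.6193 0.0274 0.033 ]
[ 31 169 146] [ 30 172 144] [ 27  81 142]
[]
((136.5728759765625, 212.39129638671875), (80.16790008544922, 36.291561126708984), 87.58048248291016)
[[0.6625, 0.3649, 0.02], [0.6649, 0.2662, 0.02], [0.4543, 0.2502, 0.02], [0.4506, 0.3461, 0.02]]
tabs scene [0.47077889 0.27953714 0.027     ] [0.46796009 0.32337329 0.027     ]
tabs top [0.46402698 0.32385642 0.028     ] [0.4676701  0.27908755 0.028     ]
tray sad far [0.6231 0.3152 0.0448]
tray sad near [0.5142 0.3083 0.0427]
[0.5352 0.0033 0.1232] [402.2 148.1] [377.8 133.7]
[0.6088 0.0237 0.0468] [387.7  80.3] [371.5 250.1]
```

Call:
drive_tool([
  [[0.021,0.032,0.008],[0,0,0],-1],
  [[0.021,0.032,0.008],[0,0,0],-1],
  [[0.021,0.032,0.008],[0,0,0],-1],
  [[0.021,0.032,0.008],[0,0,0],-1],
  [[0.021,0.032,0.008],[0,0,0],-1],
  [[0.021,0.032,0.008],[0,0,0],-1],
  [[0.021,0.032,0.008],[0,0,0],-1],
  [[0.021,0.032,0.008],[0,0,0],-1],
  [[0.021,0.032,0.008],[0,0,0],-1],
  [[0.021,0.032,0.008],[0,0,0],-1],
  [[0.021,0.032,0.008],[0,0,0],-1],
  [[0.021,0.032,0.008],[0,0,0],-1],
])

```text
t: 1.1
eef_pos: [0.3734, -0.1249, 0.3275]
eef_rot: [-0.0, 0.993, 0.116, -0.0]
force: [0.7, -0.2, 0.1]
width: 0.0855
finger_force: 0.0
```

Call:
drive_tool([
  [[0.021,0.032,0.008],[0,0,0.04],-1],
  [[0.021,0.032,0.008],[0,0,0],-1],
  [[0.021,0.032,0.008],[0,0,0],-1],
  [[0.021,0.032,0.008],[0,0,0],-1],
  [[0,0,0],[0,0,0],-1],
  [[0,0,0],[0,0,0],-1],
])

```text
t: 1.6
eef_pos: [0.4579, 0.0027, 0.3588]
eef_rot: [0.0, 0.99, 0.138, -0.0]
force: [-0.8, -0.3, -0.3]
width: 0.0852
finger_force: 0.0
```

```bash
python3 - <<'E'
from h import *
d=grab("wrist");pickle.dump(d,open("w1.pkl","wb"));save(d,"pics/w1.png",k=1.42);print(d["f"],d["k1"],d["M"].round(3).tolist())
E
```

```text
369.9990155178845 -0.06111635156960678 [[0.275, -0.922, -0.274, 0.528], [-0.961, -0.264, -0.078, 0.022], [0.0, 0.285, -0.959, 0.501], [0.0, 0.0, 0.0, 1.0]]
```

View pics/w1.png

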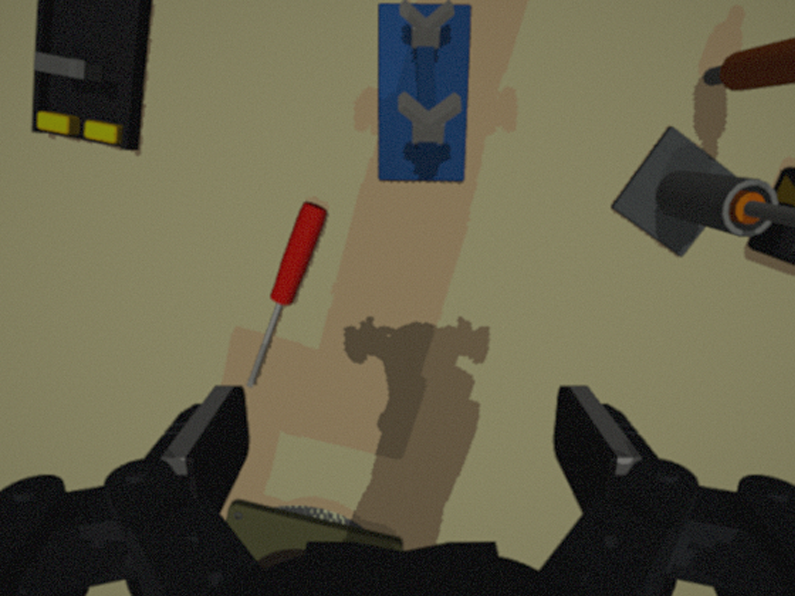

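The wrist view at 1.42x shows the blue rest at (424,90) lined up with the tool. Its high V has tips at (402,97) and (460,98), and its low V has tips at (402,10) and (453,8). The tray tabs are at (55,123) and (103,131), and the stand is at (745,208).

```bash
cat > m3.py <<'E'
from h import *
d=pickle.load(open("w1.pkl","rb"));k=1.42
m=cv2.inRange(cv2.cvtColor(d["color"],cv2.COLOR_RGB2HSV),(105,110,30),(130,255,255))
m[200:]=0;c=np.argwhere(m)[:,::-1];r=cv2.minAreaRect(c.astype(np.float32));b=cv2.boxPoints(r)
P=[onz(d,*p,.01) for p in b];print(np.round(P,4).tolist(),np.mean(P,0))
e=[P[i]-P[i-1] for i in range(4)];print([(round(np.linalg.norm(x),4),round(np.arctan2(x[1],x[0]),3)) for x in e])
O=np.mean(P,0)
for yaw in(.27,):
  cx=np.array([np.cos(yaw)*.7071,np.sin(yaw)*.7071,-.7071]);cy=np.array([-np.sin(yaw),np.cos(yaw),0]);cz=np.cross(cx,cy)
  S=np.array([O[0],O[1],.085])
  for x in(-61,-47,47,61): print(x,[(proj(d,S+(x*cx+y*cy+8.5*cz)/1000)*k).round(1).tolist() for y in(17,-17)])
for u,v in((55,123),(103,131)): print("tab",onz(d,u/k,v/k,.02))
E
python3 m3.py
```

```text
[[0.4124, 0.3156, 0.01], [0.5634, 0.3355, 0.01], [0.6534, -0.002, 0.01], [0.5132, -0.0467, 0.01]] [0.53559296 0.15061274 0.01      ]
[(np.float64(0.3761), np.float64(1.842)), (np.float64(0.1523), np.float64(0.131)), (np.float64(0.3492), np.float64(-1.31)), (np.float64(0.1471), np.float64(-2.832))]
-61 [[195.9, 134.1], [245.5, 133.9]]
-47 [[200.0, 119.4], [248.7, 119.2]]
47 [[224.3, 34.7], [267.4, 34.2]]
61 [[227.5, 23.8], [269.9, 23.3]]
tab [0.46161405 0.32640217 0.02      ]
tab [0.4659936 0.2817614 0.02     ]
```

```bash
sed -i 's/m\[200:\]=0;/m[200:]=0;m[:,:250]=0;m[:,345:]=0;/' m3.py; python3 m3.py; python3 - <<'E'
from h import *
d=pickle.load(open("w1.pkl","rb"));save(d,"pics/w1c.png",(180,0,420,200),3.3)
E
```

```text
[[0.4906, 0.0321, 0.01], [0.6322, 0.0712, 0.01], [0.6534, -0.002, 0.01], [0.5132, -0.0467, 0.01]] [0.57234174 0.01366688 0.01      ]
[(np.float64(0.082), np.float64(1.851)), (np.float64(0.1469), np.float64(0.269)), (np.float64(0.0762), np.float64(-1.289)), (np.float64(0.1471), np.float64(-2.832))]
-61 [[405.4, 136.1], [456.0, 136.7]]
-47 [[405.5, 121.3], [455.1, 121.9]]
47 [[405.7, 36.0], [449.4, 36.5]]
61 [[405.7, 25.0], [448.6, 25.6]]
tab [0.46161405 0.32640217 0.02      ]
tab [0.4659936 0.2817614 0.02     ]
```

View pics/w1c.png

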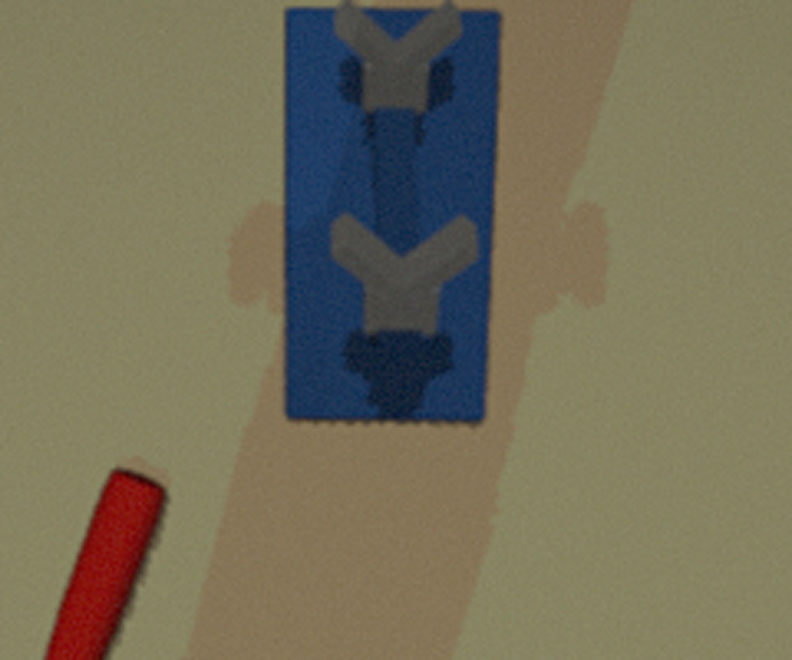

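The enlarged crop gives the high V's mouth tips at (345,213) and (465,215), its notch at (402,260), and the low V's tips near (342,2) and (455,2). They sit farther along +x than a centred base predicts, so I'll resolve the offset by casting rays at known heights and using a second wrist view.

Call:
drive_tool([
  [[-0.03,0.02,-0.01],[0,0,0],-1],
  [[-0.03,0.02,-0.01],[0,0,0],-1],
  [[-0.03,0.02,-0.01],[0,0,0],-1],
  [[-0.03,0.02,-0.01],[0,0,0],-1],
  [[0,0.02,-0.01],[0,0,0],-1],
  [[0,0,0],[0,0,0],-1],
  [[0,0,0],[0,0,0],-1],
])

```text
t: 2.23
eef_pos: [0.3373, 0.096, 0.3089]
eef_rot: [-0.001, 0.99, 0.138, -0.001]
force: [-0.7, 0.0, 1.1]
width: 0.0856
finger_force: 0.0
```

```bash
python3 - <<'E'
from h import *
d=grab("wrist");pickle.dump(d,open("w2.pkl","wb"));
im=d["color"];a=cv2.resize(im[0:200,:],(800,286),interpolation=cv2.INTER_CUBIC)
cv2.imwrite("pics/w2.png",a[:,:,::-1])
print(d["M"].round(3).tolist())
w=pickle.load(open("w1.pkl","rb"))
f=lambda u,v,z:onz(w,180-.35+u/3.3,v/3.3-.35,z).round(4)
print("hi far-face mouth",f(345,213,.1243),f(465,215,.1243)," near-face",f(345,213,.1342),f(465,215,.1342))
print("notch near-face",f(402,260,.1221),"far",f(402,260,.1122))
print("lo near47",f(342,2,.0578),f(455,2,.0578),"far61",f(342,2,.0479),f(455,2,.0479))
for x,z,n in((-47,8.5,""),(-61,8.5,""),(-61,-8.5,"notch"),(47,8.5,""),(61,8.5,"")):
    print(x,n,(np.array([.5723,.0137])+np.array([np.cos(.275),np.sin(.275)])*(x+z)*.7071e-3).round(4))
E
```

```text
[[0.274, -0.922, -0.275, 0.407], [-0.962, -0.264, -0.076, 0.115], [-0.003, 0.285, -0.959, 0.451], [0.0, 0.0, 0.0, 1.0]]
hi far-face mouth [0.5601 0.0295 0.1243] [ 0.5692 -0.0042  0.1243]  near-face [0.5592 0.0293 0.1342] [ 0.5682 -0.0035  0.1342]
notch near-face [0.5523 0.0097 0.1221] far [0.5529 0.0094 0.1122]
lo near47 [0.6295 0.0501 0.0578] [0.6399 0.0143 0.0578] far61 [0.6318 0.0507 0.0479] [0.6424 0.0141 0.0479]
-47  [0.5461 0.0063]
-61  [0.5366 0.0036]
-61 notch [5.25e-01 4.00e-04]
47  [0.6101 0.0244]
61  [0.6196 0.027 ]
```

View pics/w2.png

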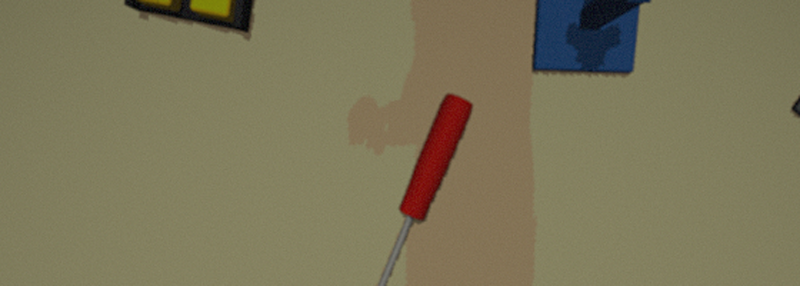

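This view only shows the rest's near edge at (585,35) and the tabs at (185,3), so the tool is too far back. I'll move so the camera sees the rest and tray together.

Call:
drive_tool([
  [[0.034,0.0107,0.0085],[0,0,0],-1],
  [[0.034,0.0107,0.0085],[0,0,0],-1],
  [[0.034,0.0107,0.0085],[0,0,0],-1],
  [[0.034,0.0107,0.0085],[0,0,0],-1],
  [[0.034,0.0107,0.0085],[0,0,0],-1],
  [[0.034,0.0107,0.0085],[0,0,0],-1],
  [[0,0,0],[0,0,0],-1],
  [[0,0,0],[0,0,0],-1],
])

```text
t: 2.95
eef_pos: [0.5459, 0.157, 0.3591]
eef_rot: [-0.003, 0.99, 0.139, -0.001]
force: [-0.7, -0.8, -0.4]
width: 0.0858
finger_force: 0.0
```

```bash
python3 - <<'E'
from h import *
d=grab("wrist");pickle.dump(d,open("w3.pkl","wb"))
def rest(o,yaw,P):
  cx=np.array([np.cos(yaw)*.7071,np.sin(yaw)*.7071,-.7071]);cy=np.array([-np.sin(yaw),np.cos(yaw),0]);cz=np.cross(cx,cy)
  return np.array([o[0],o[1],.085])+(P[0]*cx+P[1]*cy+P[2]*cz)/1000
def tray(o,yaw,P):
  c,s=np.cos(yaw),np.sin(yaw);return np.array([o[0]+(c*P[0]-s*P[1])/1e3,o[1]+(s*P[0]+c*P[1])/1e3,P[2]/1e3])
pr=[proj(d,rest((.5906,.0189),.275,P)) for P in((-54,0,0),(54,0,0),(0,0,0))]+[proj(d,tray((.569,.310),.072,P)) for P in((-54,0,52),(54,0,52),(0,0,0))]
print(np.round(pr,1).tolist())
r,t=np.array(pr[2]).astype(int),np.array(pr[5]).astype(int)
A=[cv2.resize(np.ascontiguousarray(d["color"][max(0,p[1]-75):max(0,p[1]-75)+150,max(0,p[0]-w):max(0,p[0]-w)+100]),(400,600),interpolation=cv2.INTER_CUBIC) for p,w in((t,50),(r,50))]
print([(max(0,p[0]-50),max(0,p[1]-75)) for p in(t,r)])
cv2.imwrite("pics/w3.png",cv2.convertScaleAbs(np.hstack(A)[:,:,::-1],alpha=1.7))
E
```

```text
[[418.7, 203.5], [403.4, 125.7], [410.7, 162.1], [159.1, 152.0], [170.7, 60.2], [176.8, 106.6]]
[(np.int64(126), np.int64(31)), (np.int64(360), np.int64(87))]
```

View pics/w3.png

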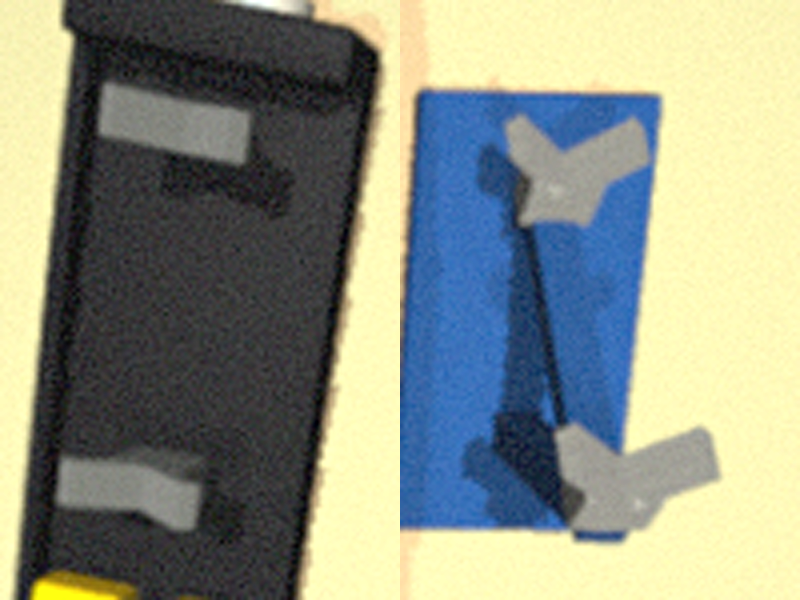

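The left half of the crop shows the tray's saddles centred at (174,124) and (131,490). The right half shows the rest's high notch at (622,465) with tips (567,425) and (710,428), and its low notch at (565,160) with tips (513,117) and (640,117).

```bash
python3 - <<'E'
from h import *
d=pickle.load(open("w3.pkl","rb"));w=pickle.load(open("w1.pkl","rb"))
f1=lambda u,v:ray(w,180-.35+u/3.3,v/3.3-.35)
g=lambda u,v:ray(d,360-.4+(u-400)/4,87-.4+v/4)
gt=lambda u,v,z:onz(d,126-.4+u/4,31-.4+v/4,z).round(4)
for n,a,b in(("hi notch",(402,260),(622,465)),("hi L",(345,213),(567,425)),("hi R",(465,215),(710,428)),("lo notch",(398,40),(565,160)),("lo L",(342,2),(513,117)),("lo R",(455,2),(640,117))):
    P=tri(f1(*a),g(*b));print(n,P.round(4))
o,yaw=np.array([.5906,.0189]),.275
cx=np.array([np.cos(yaw)*.7071,np.sin(yaw)*.7071,-.7071]);cy=np.array([-np.sin(yaw),np.cos(yaw),0]);cz=np.cross(cx,cy)
for P in((-47,0,-8.5),(-47,17,8.5),(-47,-17,8.5),(61,0,-8.5),(61,17,8.5),(61,-17,8.5)):
    X=np.append(o,.085)+(P[0]*cx+P[1]*cy+P[2]*cz)/1000;print(P,X.round(4))
print("tray near",gt(131,490,.0605),"far",gt(174,124,.0605))
E
```

```text
hi notch [0.5525 0.0096 0.1165]
hi L [0.5598 0.0298 0.1214]
hi R [ 0.5695 -0.0043  0.1267]
lo notch [0.6262 0.0297 0.0414]
lo L [0.6328 0.0509 0.0443]
lo R [0.6437 0.0139 0.0443]
(-47, 0, -8.5) [0.5528 0.0082 0.1122]
(-47, 17, 8.5) [0.5598 0.0279 0.1242]
(-47, -17, 8.5) [ 0.569  -0.0049  0.1242]
(61, 0, -8.5) [0.6263 0.029  0.0359]
(61, 17, 8.5) [0.6333 0.0486 0.0479]
(61, -17, 8.5) [0.6425 0.0159 0.0479]
tray near [0.5154 0.3043 0.0605] far [0.6208 0.3127 0.0605]
```

```bash
python3 - <<'E'
from h import *
d=pickle.load(open("w1.pkl","rb"))
m=cv2.inRange(cv2.cvtColor(d["color"],cv2.COLOR_RGB2HSV),(5,170,60),(22,255,255));m[:,:490]=0;m[:100]=0;m[200:]=0
c=np.argwhere(m)[:,::-1];print(len(c),c.min(0),c.max(0),onz(d,(c.min(0)+c.max(0))[0]/2,(c.min(0)+c.max(0))[1]/2,.118))
E
```

```text
262 [516 130] [559 157] [ 0.56243471 -0.24910664  0.118     ]
```

Call:
drive_tool([
  [[0.001,-0.04,0],[0,0,0],-1],
  [[0.001,-0.04,0],[0,0,0],-1],
  [[0.001,-0.04,0],[0,0,0],-1],
  [[0.001,-0.04,0],[0,0,0],-1],
  [[0.001,-0.04,0],[0,0,0],-1],
  [[0.001,-0.04,0],[0,0,0],-1],
  [[0.001,-0.04,0],[0,0,0],-1],
  [[0.001,-0.04,0],[0,0,0],-1],
  [[0.001,-0.04,0],[0,0,0],-1],
  [[0.001,-0.038,-0.01],[0,0,0],-1],
  [[0,0,-0.03],[0,0,0],-1],
  [[0,0,-0.03],[0,0,0],-1],
])

```text
t: 4.0
eef_pos: [0.5519, -0.2432, 0.2913]
eef_rot: [-0.002, 0.991, 0.137, 0.001]
force: [0.9, 0.4, -0.5]
width: 0.0855
finger_force: 0.0
```

Call:
drive_tool([
  [[0,0,-0.03],[0,0,0],-1],
  [[0,0,0],[0,0,0],-1],
  [[0,0,0],[0,0,0],-1],
])

```text
t: 4.25
eef_pos: [0.5503, -0.2394, 0.2597]
eef_rot: [-0.004, 0.99, 0.139, -0.002]
force: [0.7, -0.2, 0.7]
width: 0.0856
finger_force: 0.0
```

```bash
python3 - <<'E'
from h import *
d=grab("wrist");pickle.dump(d,open("w4.pkl","wb"));save(d,"pics/w4.png",(150,170,430,420),2.4)
for P in((.5575,-.2405,.188),(.5575,-.2405,.118)): print(((proj(d,P)-[150,170])*2.4).round(0))
E
```

```text
[330. 102.]
[329.  39.]
```

View pics/w4.png

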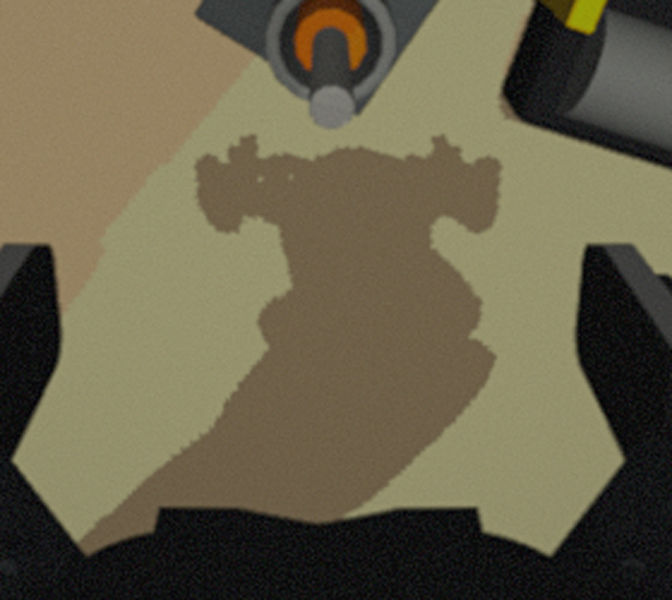

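The shaft tip is at (331,106), against a prediction of (330,102), so it stands at about (0.556, -0.241). I'll descend and grip.

Call:
drive_tool([
  [[0.0015,-0.0005,-0.028],[0,0,0],-1],
  [[0.0015,-0.0005,-0.028],[0,0,0],-1],
  [[0.0015,-0.0005,-0.028],[0,0,0],-1],
  [[0.001,0,-0.028],[0,0,0],-1],
  [[0,0,0],[0,0,0],-1],
  [[0,0,0],[0,0,0],-1],
])

```text
t: 4.8
eef_pos: [0.559, -0.2412, 0.1499]
eef_rot: [-0.003, 0.99, 0.14, -0.0]
force: [0.1, 0.1, 0.7]
width: 0.0854
finger_force: 0.0
```

Call:
drive_tool([
  [[-0.003,0,-0.001],[0,0,0],-0.5],
  [[0,0,0],[0,0,0],0],
  [[0,0,0],[0,0,0],0.5],
  [[0,0,0],[0,0,0],1],
  [[0,0,0],[0,0,0],1],
  [[0,0,0],[0,0,0],1],
  [[0,0,0],[0,0,0],1],
  [[0,0,0],[0,0,0],1],
], newtons=80)

```text
t: 5.47
eef_pos: [0.5561, -0.2414, 0.148]
eef_rot: [-0.003, 0.99, 0.14, 0.0]
force: [-0.5, 0.6, 4.2]
width: 0.0097
finger_force: 77.9
```

```bash
python3 -c "
from plant import sense
s=sense();print(s['width'],s['finger_force'],s['eef_pos'],s['force'],s['qpos'])"
```

```text
0.009730273655538699 77.87751317024231 [ 0.55607497 -0.24142922  0.14804003] [-0.46782319  0.55387175  4.15518971] [-0.41209402  0.44323231 -0.08256566  1.04764399  0.00470146  2.44841963]
```

Call:
drive_tool([
  [[0,0,0.01],[0,0,0],1],
  [[0,0,0.02],[0,0,0],1],
  [[0,0,0.03],[0,0,0],1],
  [[0,0,0.035],[0,0,0],1],
  [[0,0,0.035],[0,0,0],1],
  [[0,0,0.025],[0,0,0],1],
  [[0,0,0.01],[0,0,0],1],
  [[0,0,0],[0,0,0],1],
  [[0,0,0],[0,0,0],1],
])

```text
t: 6.22
eef_pos: [0.5556, -0.2412, 0.3124]
eef_rot: [-0.003, 0.99, 0.14, -0.0]
force: [0.6, -0.1, -2.2]
width: 0.0099
finger_force: 78.0
```

```bash
cat > held.py <<'E'
from h import *
import sys
from plant import sense
s=sense();Rt=quat(s["eef_rot"]).as_matrix();p=np.array(s["eef_pos"])
d=grab("wrist");pickle.dump(d,open("wh.pkl","wb"))
m=cv2.inRange(cv2.cvtColor(d["color"],cv2.COLOR_RGB2HSV),(3,150,40),(20,255,255))
n,l,st,c=cv2.connectedComponentsWithStats(m);i=1+np.argmax(st[1:,4]);print(st[i],c[i])
for a in(.03,.07,.11): print("pred axis pt",a,proj(d,p+Rt@[0,0,.14-a]).round(1))
q=np.argwhere(l==i)[:,::-1].astype(np.float32);print(cv2.minAreaRect(q),cv2.fitLine(q,cv2.DIST_L2,0,.01,.01).ravel().round(3))
print(s["t"],p,s["force"],s["moment"],s["width"],s["finger_force"])
E
python3 held.py
```

```text
[ 259  190   47   68 2042] [282.18560235 223.55974535]
pred axis pt 0.03 [281.5 205.9]
pred axis pt 0.07 [281.4 224.1]
pred axis pt 0.11 [281.2 249.8]
((282.0, 223.5), (67.0, 46.0), 90.0) [ 7.00000e-03 -1.00000e+00  2.82186e+02  2.23560e+02]
6.2167 [ 0.55563207 -0.24117942  0.31238745] [ 0.58542348 -0.1401557  -2.22188437] [-0.06433457 -0.06476057 -0.04415958] 0.009911421885922473 77.96666979789734
```

Call:
drive_tool([
  [[0,0.025,0],[0,0,0],1],
  [[0,0.04,0],[0,0,0],1],
  [[0,0.04,0],[0,0,0],1],
  [[0,0.0205,-0.01],[0.0308,-0.1079,0],1],
  [[0,0.0205,-0.01],[0.0308,-0.1079,0],1],
  [[0,0.0205,-0.01],[0.0308,-0.1079,0],1],
  [[0,0.0205,-0.01],[0.0308,-0.1079,0],1],
  [[0,0.0205,-0.01],[0.0308,-0.1079,0],1],
  [[0,0.0205,-0.01],[0.0308,-0.1079,0],1],
  [[0,0.0205,-0.01],[0.0308,-0.1079,0],1],
  [[0,0,0],[0,0,0],1],
  [[0,0,0],[0,0,0],1],
])

```text
t: 7.27
eef_pos: [0.5489, -0.0001, 0.2367]
eef_rot: [-0.054, 0.926, 0.131, 0.349]
force: [0.3, 0.1, -1.6]
width: 0.0099
finger_force: 78.2
```

```bash
cat >> held.py <<'E'
def tgt(o,yaw):
  cx=np.array([np.cos(yaw)*.7071,np.sin(yaw)*.7071,-.7071]);cy=np.array([-np.sin(yaw),np.cos(yaw),0]);cz=np.cross(cx,cy)
  return np.append(o,.085),np.c_[cx,cy,cz]
S,C=tgt([.5906,.0196],.278)
E=np.c_[C[:,2],-C[:,1],C[:,0]]
print("turn left",R.from_matrix(E@Rt.T).as_rotvec().round(4))
mid=p+Rt[:,2]*.07;print("mid in cradle (mm)",(C.T@(mid-S)*1e3).round(1),"world delta to hover50/seat-3",(S+C@[-.003,0,.05]-.07*C[:,0]-p).round(4),(S+C@[-.003,0,0]-.07*C[:,0]-p).round(4))
E
python3 held.py
```

```text
[ 260  191   45   67 2031] [282.03594289 223.596258  ]
pred axis pt 0.03 [282.  205.6]
pred axis pt 0.07 [281.9 223.7]
pred axis pt 0.11 [281.7 249.3]
((282.0, 224.0), (66.0, 44.0), 90.0) [ 1.20000e-02 -1.00000e+00  2.82036e+02  2.23596e+02]
7.2667 [ 5.48927057e-01 -1.37522122e-04  2.36651093e-01] [ 0.26555845  0.06053219 -1.57912468] [-0.29782377  0.78791197 -0.00342466] 0.009851447818115469 78.23935389518738
turn left [ 0.0095 -0.0629 -0.006 ]
mid in cradle (mm) [-69.5  -6.8  70.7] world delta to hover50/seat-3 [ 0.026   0.0153 -0.0647] [-0.008   0.0056 -0.1   ]
```

Call:
drive_tool([
  [[0.006,0.004,-0.015],[0.003,-0.02,-0.002],1],
  [[0.006,0.004,-0.015],[0.003,-0.02,-0.002],1],
  [[0.007,0.004,-0.017],[0.003,-0.02,-0.002],1],
  [[0.007,0.003,-0.017],[0,-0.003,0],1],
  [[0,0,0],[0,0,0],1],
  [[0,0,0],[0,0,0],1],
  [[0,0,0],[0,0,0],1],
])

```text
t: 7.9
eef_pos: [0.5855, 0.0127, 0.1836]
eef_rot: [-0.05, 0.911, 0.129, 0.388]
force: [-0.1, -0.6, -1.0]
width: 0.0104
finger_force: 78.1
```

```bash
python3 held.py|tail -3
```

```text
7.9 [0.58547814 0.01271709 0.1836429 ] [-0.06775726 -0.63276594 -0.9841417 ] [-0.24052263  0.9211774  -0.01988262] 0.010441250278022216 78.11738848686218
turn left [0.003  0.0191 0.001 ]
mid in cradle (mm) [-4.6 -5.7 66.2] world delta to hover50/seat-3 [-0.0105  0.0024 -0.0117] [-0.0445 -0.0073 -0.047 ]
```

Call:
drive_tool([
  [[-0.0078,-0.0009,-0.0082],[0.001,0.006,0],1],
  [[-0.0077,-0.0009,-0.0082],[0.001,0.006,0],1],
  [[-0.0077,-0.0008,-0.0082],[0.001,0.007,0],1],
  [[-0.0077,-0.0008,-0.0083],[0,0,0],1],
  [[0,0,0],[0,0,0],1],
  [[0,0,0],[0,0,0],1],
  [[0,0,0],[0,0,0],1],
  [[0,0,0],[0,0,0],1],
])

```text
t: 8.62
eef_pos: [0.5531, 0.0098, 0.1496]
eef_rot: [-0.053, 0.915, 0.128, 0.379]
force: [-0.0, -1.2, -1.3]
width: 0.0101
finger_force: 78.2
```

```bash
python3 held.py
```

```text
[ 260  191   46   67 2028] [282.11932939 223.62968442]
pred axis pt 0.03 [282.1 205.6]
pred axis pt 0.07 [281.9 223.7]
pred axis pt 0.11 [281.8 249.2]
((282.5, 224.0), (66.0, 45.0), 90.0) [4.00000e-03 1.00000e+00 2.82119e+02 2.23630e+02]
8.6167 [0.55305776 0.00980033 0.14955384] [-0.00657098 -1.1632433  -1.28167518] [-0.24016755  0.91844857  0.00923124] 0.010059155529987308 78.17922949790955
turn left [-0.0004 -0.0006  0.0007]
mid in cradle (mm) [-3.1  0.9 18.2] world delta to hover50/seat-3 [0.0219 0.0053 0.0224] [-0.0121 -0.0044 -0.0129]
```

Call:
drive_tool([
  [[-0.003,-0.0012,-0.0031],[0,0,0],1],
  [[-0.003,-0.0012,-0.0031],[0,0,0],1],
  [[-0.0028,-0.0011,-0.0031],[0,0,0],1],
  [[0,0,0],[0,0,0],1],
  [[0,0,0],[0,0,0],1],
])

```text
t: 9.08
eef_pos: [0.5428, 0.0064, 0.1388]
eef_rot: [-0.053, 0.916, 0.127, 0.377]
force: [-0.2, -0.6, -1.7]
width: 0.0102
finger_force: 78.3
```

Call:
drive_tool([
  [[-0.0014,-0.0004,-0.0014],[0,0,0],1],
  [[0,0,0],[0,0,0],1],
  [[0,0,0],[0,0,0],1],
])

```text
t: 9.33
eef_pos: [0.5419, 0.0061, 0.1379]
eef_rot: [-0.053, 0.915, 0.128, 0.378]
force: [-0.7, -0.2, -3.1]
width: 0.0102
finger_force: 78.3
```

Call:
drive_tool([
  [[-0.0014,-0.0004,-0.0014],[0,0,0],1],
  [[0,0,0],[0,0,0],1],
  [[0,0,0],[0,0,0],1],
])

```text
t: 9.58
eef_pos: [0.5413, 0.0059, 0.1373]
eef_rot: [-0.053, 0.915, 0.128, 0.379]
force: [0.9, 2.0, -1.3]
width: 0.0103
finger_force: 78.3
```

```bash
python3 held.py
```

```text
[ 260  191   45   67 1965] [281.84071247 222.23918575]
pred axis pt 0.03 [282.1 205.6]
pred axis pt 0.07 [281.9 223.7]
pred axis pt 0.11 [281.8 249.2]
((280.401123046875, 223.4147491455078), (65.15482330322266, 44.470760345458984), 85.76361083984375) [ 3.60000e-02 -9.99000e-01  2.81841e+02  2.22239e+02]
9.5833 [0.5413056  0.00588067 0.13733744] [ 0.93863321  2.00633496 -1.29738996] [-0.0107646   0.49547184  0.16432   ] 0.010349055827079774 78.27767729759216
turn left [-0.0009 -0.0005 -0.0001]
mid in cradle (mm) [-3.2  0.4  0.8] world delta to hover50/seat-3 [0.0337 0.0093 0.0346] [-0.0003 -0.0004 -0.0007]
```

Call:
drive_tool([
  [[-0.0009,0.0002,-0.0009],[0,0,0],1],
  [[0,0,0],[0,0,0],1],
  [[0,0,0],[0,0,0],1],
])

```text
t: 9.88
eef_pos: [0.5409, 0.0061, 0.1369]
eef_rot: [-0.053, 0.915, 0.128, 0.379]
force: [2.8, 2.3, 1.4]
width: 0.0104
finger_force: 78.3
```

```bash
python3 held.py
```

```text
[ 260  190   45   66 1962] [281.93221203 221.46534149]
pred axis pt 0.03 [282.1 205.6]
pred axis pt 0.07 [282.  223.7]
pred axis pt 0.11 [281.8 249.2]
((281.1747131347656, 222.2157745361328), (64.62236022949219, 44.154911041259766), 87.87889862060547) [ 2.30000e-02 -1.00000e+00  2.81932e+02  2.21465e+02]
9.8833 [0.54092343 0.00605587 0.13691666] [2.75985847 2.3468338  1.41057062] [ 0.21293471 -0.0708428   0.22016357] 0.010414854923082164 78.28114628791809
turn left [-0.0008  0.0006 -0.0002]
mid in cradle (mm) [-3.1  0.6  0.4] world delta to hover50/seat-3 [0.034  0.0091 0.0351] [ 0.     -0.0006 -0.0003]
```

Call:
drive_tool([
  [[-0.0009,0.0002,-0.0009],[0,0,0],1],
  [[0,0,0],[0,0,0],1],
  [[0,0,0],[0,0,0],1],
])

```text
t: 10.18
eef_pos: [0.5405, 0.0062, 0.1365]
eef_rot: [-0.053, 0.915, 0.128, 0.38]
force: [4.5, 3.8, 3.3]
width: 0.0099
finger_force: 78.3
```

```bash
python3 held.py
```

```text
[ 260  189   45   66 1958] [282.0607763  220.81818182]
pred axis pt 0.03 [282.1 205.6]
pred axis pt 0.07 [282.  223.7]
pred axis pt 0.11 [281.8 249.2]
((282.0, 221.5), (65.0, 44.0), 90.0) [ 3.00000e-03 -1.00000e+00  2.82061e+02  2.20818e+02]
10.1833 [0.54051942 0.00623052 0.1365262 ] [4.46360611 3.76067661 3.26838331] [ 0.38005917 -0.65024587  0.26138678] 0.009902166782234855 78.2880163192749
turn left [-0.0007  0.0019 -0.0003]
mid in cradle (mm) [-3.1  0.9 -0.1] world delta to hover50/seat-3 [0.0344 0.0089 0.0354] [ 0.0004 -0.0008  0.0001]
```

Call:
drive_tool([
  [[-0.0009,0.0004,-0.0009],[0,0,0],1],
  [[0,0,0],[0,0,0],1],
  [[0,0,0],[0,0,0],1],
], newtons=20)

```text
t: 10.48
eef_pos: [0.5405, 0.0063, 0.1364]
eef_rot: [-0.053, 0.914, 0.128, 0.381]
force: [3.1, 2.4, 5.8]
width: 0.0103
finger_force: 78.3
```

```bash
python3 held.py
```

```text
[ 260  189   45   66 1959] [282.09341501 220.8489025 ]
pred axis pt 0.03 [282.1 205.6]
pred axis pt 0.07 [282.  223.7]
pred axis pt 0.11 [281.8 249.2]
((282.0, 221.5), (65.0, 44.0), 90.0) [2.00000e-03 1.00000e+00 2.82093e+02 2.20849e+02]
10.4833 [0.54045769 0.00631365 0.13640712] [3.11608162 2.43723153 5.8311983 ] [ 0.38778627 -0.94348046  0.21512822] 0.010269096825391462 78.2995355129242
turn left [-0.0002  0.0038  0.    ]
mid in cradle (mm) [-3.   0.9 -0.1] world delta to hover50/seat-3 [0.0345 0.0088 0.0356] [ 0.0005 -0.0009  0.0002]
```

Call:
drive_tool([
  [[0,0,0],[0,0,0],0.8],
  [[0,0,0],[0,0,0],0.7],
  [[0,0,0],[0,0,0],0.6],
  [[0,0,0],[0,0,0],0.45],
  [[0,0,0],[0,0,0],0.3],
  [[0,0,0],[0,0,0],0.1],
  [[0,0,0],[0,0,0],0],
  [[0,0,0],[0,0,0],0],
  [[0,0,0],[0,0,0],0],
])

```text
t: 11.28
eef_pos: [0.5378, 0.0064, 0.1337]
eef_rot: [-0.053, 0.916, 0.127, 0.378]
force: [0.7, -1.0, 0.0]
width: 0.0426
finger_force: 0.0
```

```bash
python3 held.py
```

```text
[ 262  181   44   67 1808] [284.27267699 211.60564159]
pred axis pt 0.03 [282.1 205.6]
pred axis pt 0.07 [281.9 223.7]
pred axis pt 0.11 [281.8 249.2]
((283.5, 214.0), (66.0, 43.0), 90.0) [3.00000e-03 1.00000e+00 2.84273e+02 2.11606e+02]
11.2833 [0.53775362 0.00640214 0.13371138] [ 0.72349351 -1.0304176   0.0441381 ] [-0.14519748  0.60303977 -0.01355689] 0.04264376993741612 0.0
turn left [-0.0006 -0.0027  0.0009]
mid in cradle (mm) [-2.9  1.8 -4.2] world delta to hover50/seat-3 [0.0372 0.0087 0.0383] [ 0.0032 -0.001   0.0029]
```

Call:
drive_tool([
  [[-0.01,-0.003,0.0104],[0,0,0],0],
  [[-0.02,-0.0058,0.0208],[0,0,0],0],
  [[-0.02,-0.0058,0.0208],[0,0,0],0],
  [[-0.02,-0.0058,0.0208],[0,0,0],0],
  [[-0.01,-0.003,0.03],[0,0,0],-0.5],
  [[0,0,0.035],[-0.0294,0.1029,0],-1],
  [[0.01,0,0.03],[-0.0294,0.1029,0],-1],
  [[0.015,0,0.02],[-0.0294,0.1029,0],-1],
  [[0.02,0.003,0],[-0.0294,0.1029,0],-1],
  [[0.02,0.003,0],[-0.0294,0.1029,0],-1],
  [[0,0,0],[0,0,0],-1],
  [[0,0,0],[0,0,0],-1],
])

```text
t: 12.33
eef_pos: [0.5265, -0.0109, 0.3013]
eef_rot: [-0.022, 0.979, 0.136, 0.148]
force: [-0.1, 1.1, -1.0]
width: 0.0853
finger_force: 0.0
```

```bash
cat > rol.py <<'E'
from h import *
from plant import sense
s=sense();Rt=quat(s["eef_rot"]).as_matrix();p=np.array(s["eef_pos"])
yaw=.278;S=np.array([.5906,.0196,.085])
cx=np.array([np.cos(yaw)*.7071,np.sin(yaw)*.7071,-.7071]);cy=np.array([-np.sin(yaw),np.cos(yaw),0]);cz=np.cross(cx,cy);C=np.c_[cx,cy,cz]
d=grab("wrist");pickle.dump(d,open("wr.pkl","wb"))
m=cv2.inRange(cv2.cvtColor(d["color"],cv2.COLOR_RGB2HSV),(3,150,40),(20,255,255))
n,l,st,c=cv2.connectedComponentsWithStats(m)
u=proj(d,S);print("pred mid px",u.round(1),"ends",proj(d,S-.04*cx).round(1),proj(d,S+.04*cx).round(1))
for i in range(1,n):
    if st[i,4]>150:
        o,r=ray(d,*c[i]); q=C.T@(o-S);rr=C.T@r; X=q+rr*(.008-q[2])/rr[2]
        print(st[i],c[i].round(1),"centroid in cradle at z=8mm:",(X*1e3).round(1))
print(s["t"],p.round(4),"toolz",Rt[:,2].round(3),"tooly",Rt[:,1].round(3),s["qpos"].round(2))
E
python3 rol.py
```

```text
pred mid px [270.9 171.3] ends [269.9 198. ] [271.9 148.5]
[ 258  136   25   64 1188] [271.  165.8] centroid in cradle at z=8mm: [-1.4 -0.3  8. ]
[ 487  148   73   40 1943] [526.7 170.1] centroid in cradle at z=8mm: [  -6.  -258.8    8. ]
12.3333 [ 0.5265 -0.0109  0.3013] toolz [ 0.285  0.084 -0.955] tooly [ 0.274 -0.962 -0.003] [-0.09  0.03 -0.28  0.97  0.11  2.79]
```

Call:
drive_tool([
  [[0.0135,0.0055,-0.005],[-0.0269,0.0942,0],-1],
  [[0.0135,0.0055,-0.005],[-0.0269,0.0942,0],-1],
  [[0.0135,0.0055,-0.005],[-0.0269,0.0942,0],-1],
  [[0.0135,0.0055,-0.005],[-0.0269,0.0942,0],-1],
  [[0.0135,0.0055,-0.005],[-0.0269,0.0942,0],-1],
  [[0.0135,0.0055,-0.005],[-0.0269,0.0942,0],-1],
  [[0.0135,0.0055,-0.005],[-0.0269,0.0942,0],-1],
  [[0,0,0],[0,0,0],-1],
  [[0,0,0],[0,0,0],-1],
  [[0,0,0],[0,0,0],-1],
])

```text
t: 13.22
eef_pos: [0.6158, 0.0258, 0.2688]
eef_rot: [0.025, 0.973, 0.134, -0.184]
force: [-0.2, 0.3, 0.3]
width: 0.0853
finger_force: 0.0
```

```bash
cat >> rol.py <<'E'
ph=np.radians(248);e=np.array([np.cos(yaw),np.sin(yaw),0]);tz=np.cos(ph)*e+np.array([0,0,np.sin(ph)])
E=np.c_[np.cross(-cy,tz),-cy,tz];print("turn left",R.from_matrix(E@Rt.T).as_rotvec().round(4))
for b in(.1,.06,.03,0): print("delta, back",b,(S-.001*cx+(.019-b)*tz-p).round(4))
E
python3 rol.py
```

```text
pred mid px [280.5 135.8] ends [280.5 181.3] [280.5  92. ]
[ 267   78   27   96 2390] [280.6 125.9] centroid in cradle at z=8mm: [ 6.  -0.1  8. ]
[532 102  28  47 877] [548.2 121.4] centroid in cradle at z=8mm: [  12.2 -234.     8. ]
13.2167 [0.6158 0.0258 0.2688] toolz [-0.351 -0.098 -0.931] tooly [ 0.27  -0.963 -0.   ] [ 0.08  0.75  0.71  1.9  -0.07  2.96]
turn left [-0.0033  0.0107  0.0041]
delta, back 0.1 [ 0.0033  0.002  -0.108 ]
delta, back 0.06 [-0.0111 -0.0021 -0.1451]
delta, back 0.03 [-0.0219 -0.0052 -0.1729]
delta, back 0 [-0.0327 -0.0083 -0.2007]
```

Call:
drive_tool([
  [[0.001,0.001,-0.03],[-0.0033,0.0107,0.004],-1],
  [[0.001,0.001,-0.037],[0,0,0],-1],
  [[0.001,0,-0.037],[0,0,0],-1],
  [[-0.004,-0.001,-0.025],[0,0,0],-1],
  [[-0.006,-0.002,-0.019],[0,0,0],-1],
  [[0,0,0],[0,0,0],-1],
  [[0,0,0],[0,0,0],-1],
  [[0,0,0],[0,0,0],-1],
])

```text
t: 13.93
eef_pos: [0.6102, 0.025, 0.1255]
eef_rot: [0.027, 0.973, 0.136, -0.185]
force: [0.7, 0.9, -0.1]
width: 0.0854
finger_force: 0.0
```

```bash
python3 rol.py
```

```text
pred mid px [280.6 246.1] ends [280.6 321.2] [280.7 174. ]
[ 259  156   43  154 6323] [280.6 233.2] centroid in cradle at z=8mm: [6.6 0.  8. ]
13.9333 [0.6102 0.025  0.1255] toolz [-0.353 -0.102 -0.93 ] tooly [ 0.274 -0.962  0.002] [ 0.08  0.76  0.36  1.54 -0.07  2.96]
turn left [-0.0005  0.0075  0.0001]
delta, back 0.1 [0.0089 0.0027 0.0353]
delta, back 0.06 [-0.0056 -0.0014 -0.0018]
delta, back 0.03 [-0.0164 -0.0045 -0.0296]
delta, back 0 [-0.0272 -0.0076 -0.0574]
```

Call:
drive_tool([
  [[-0.0055,-0.0015,-0.0145],[0,0,0],-1],
  [[-0.0055,-0.0015,-0.0145],[0,0,0],-1],
  [[-0.0055,-0.0015,-0.0145],[0,0,0],-1],
  [[-0.0052,-0.0015,-0.0145],[0,0.002,0],-1],
  [[0,0,0],[0,0,0],-1],
  [[0,0,0],[0,0,0],-1],
])

```text
t: 14.48
eef_pos: [0.5887, 0.0193, 0.064]
eef_rot: [0.026, 0.972, 0.136, -0.189]
force: [0.7, -0.4, -0.4]
width: 0.0851
finger_force: 0.0
```

```bash
python3 rol.py; python3 -c "
from plant import sense
s=sense();print(s['force'],s['moment'])"
```

```text
pred mid px [281.4 316.4] ends [281.2 425. ] [281.6 211.3]
[  250   188    62   201 11895] [281.3 287.9] centroid in cradle at z=8mm: [11.5  0.1  8. ]
14.4833 [0.5887 0.0193 0.064 ] toolz [-0.36  -0.103 -0.927] tooly [ 0.275 -0.961  0.   ] [ 0.07  0.76  0.2   1.38 -0.08  2.95]
turn left [-0.0001  0.0005 -0.0005]
delta, back 0.1 [0.0304 0.0084 0.0968]
delta, back 0.06 [0.016  0.0043 0.0597]
delta, back 0.03 [0.0052 0.0012 0.0319]
delta, back 0 [-0.0056 -0.0019  0.004 ]
[-0.43035214 -0.23315402  0.38603887] [ 0.03174578 -0.37997425  0.0352789 ]
```

Call:
drive_tool([
  [[0,0,0],[0,0,0],-0.5],
  [[0,0,0],[0,0,0],0],
  [[0,0,0],[0,0,0],0.3],
  [[0,0,0],[0,0,0],0.5],
  [[0,0,0],[0,0,0],1],
  [[0,0,0],[0,0,0],1],
  [[0,0,0],[0,0,0],1],
  [[0,0,0],[0,0,0],1],
], newtons=60)

```text
t: 15.2
eef_pos: [0.5884, 0.0195, 0.0631]
eef_rot: [0.026, 0.972, 0.136, -0.189]
force: [-0.5, 0.5, 3.7]
width: 0.0225
finger_force: 58.6
```

Call:
drive_tool([
  [[0.0034,0.001,0.0035],[0,0,0],1],
  [[0.0068,0.0019,0.0071],[0,0,0],1],
  [[0.0136,0.0039,0.0141],[0,0,0],1],
  [[0.01,0.003,0.025],[0,0,0],1],
  [[0,0,0.035],[0,0,0],1],
  [[0,0,0.035],[0,0,0],1],
  [[0,0,0.03],[0,0,0],1],
  [[0,0,0],[0,0,0],1],
  [[0,0,0],[0,0,0],1],
])

```text
t: 15.95
eef_pos: [0.6232, 0.0292, 0.2137]
eef_rot: [0.027, 0.972, 0.136, -0.187]
force: [-0.0, 0.3, -2.7]
width: 0.0221
finger_force: 58.8
```

```bash
cat > hs.py <<'E'
from h import *
from plant import sense
s=sense();Rt=quat(s["eef_rot"]).as_matrix();p=np.array(s["eef_pos"])
d=grab("wrist");pickle.dump(d,open("ws.pkl","wb"))
m=cv2.inRange(cv2.cvtColor(d["color"],cv2.COLOR_RGB2HSV),(3,150,40),(20,255,255))
n,l,st,c=cv2.connectedComponentsWithStats(m);i=1+np.argmax(st[1:,4]);print(st[i],c[i].round(1))
g=p-.017*Rt[:,2]          # roller axis passes here
print(s["t"],p.round(4),"force",s["force"].round(1),s["moment"].round(2),"w",s["width"],s["finger_force"],s["qpos"].round(2))
# roller axis in tool frame: in xz plane; angle a from tool x (a: direction short->... low end)
def pts(a,sx): # low-end face bottom/top edges of sleeve
    u=np.array([np.cos(a),0,np.sin(a)]);nn=np.array([-np.sin(a),0,np.cos(a)])
    return [proj(d,g+Rt@(u*(sx+.04)+k*.012*nn)).round(1).tolist() for k in(-1,0,1)]
for deg in(17,20,23,26,29): print(deg,pts(np.radians(deg),0.))
E
python3 hs.py
```

```text
[  250   189    64   200 11972] [282.1 287.9]
15.95 [0.6232 0.0292 0.2137] force [-0.   0.3 -2.7] [ 0.12 -0.5   0.03] w 0.02205370774827638 58.83987307548523 [ 0.08  0.77  0.6   1.78 -0.07  2.96]
17 [[280.8, 191.3], [280.9, 193.1], [281.0, 194.7]]
20 [[280.8, 190.1], [280.9, 193.6], [281.0, 196.5]]
23 [[280.8, 189.1], [280.9, 194.3], [281.0, 198.6]]
26 [[280.9, 188.6], [280.9, 195.2], [281.0, 200.9]]
29 [[280.9, 188.3], [280.9, 196.4], [281.0, 203.3]]
```

Call:
drive_tool([
  [[0,0.02,0.02],[0,0,0],1],
  [[-0.005,0.03,0.01],[0.0308,-0.1079,0],1],
  [[-0.005,0.03,0],[0.0308,-0.1079,0],1],
  [[-0.005,0.03,0],[0.0308,-0.1079,0],1],
  [[-0.005,0.03,0],[0.0308,-0.1079,0],1],
  [[-0.005,0.03,0],[0.0308,-0.1079,0],1],
  [[-0.005,0.03,0],[0.0308,-0.1079,0],1],
  [[-0.005,0.03,0],[0.0308,-0.1079,0],1],
  [[-0.005,0.025,0],[0,0,-0.1],1],
  [[-0.005,0.025,0],[0,0,-0.1],1],
  [[0,0,0],[0,0,0],1],
  [[0,0,0],[0,0,0],1],
])

```text
t: 17.0
eef_pos: [0.6131, 0.1908, 0.2398]
eef_rot: [-0.039, 0.97, 0.145, 0.193]
force: [0.0, 0.1, -1.3]
width: 0.0223
finger_force: 59.2
```

Call:
drive_tool([
  [[0,0,0],[0,0,0],1],
  [[0,0,0],[0,0,0],1],
])

```text
t: 17.17
eef_pos: [0.6145, 0.1919, 0.2415]
eef_rot: [-0.039, 0.969, 0.145, 0.194]
force: [-0.5, 1.1, -1.2]
width: 0.0222
finger_force: 59.2
```

```bash
cat > tr.py <<'E'
from hs import *
yaw=.075;T=np.array([.569,.3088,.052])
e=np.array([np.cos(yaw),np.sin(yaw),0]);ny=np.array([-np.sin(yaw),np.cos(yaw),0]);ph=np.radians(293)
tz=np.cos(ph)*e+np.array([0,0,np.sin(ph)]);E=np.c_[np.cross(-ny,tz),-ny,tz]
print("turn left",R.from_matrix(E@Rt.T).as_rotvec().round(4))
D=E.T@(-.0077*e+[0,0,.017])   # TCP->mid in tool frame
ax=Rt@(E.T@e);mid=p+Rt@D;print("axis",ax.round(3),"mid in tray mm",(np.c_[e,ny,[0,0,1]].T@(mid-T)*1e3).round(1),"delta",(T-mid).round(4))
E
python3 tr.py
```

```text
[  250   189    64   200 11980] [282.3 288.1]
17.1667 [0.6145 0.1919 0.2415] force [-0.5  1.1 -1.2] [-0.16  0.43  0.  ] w 0.022191355514269723 59.21285390853882 [ 0.29  0.18 -0.31  0.68  0.02  3.14]
17 [[281.3, 190.4], [281.4, 192.3], [281.5, 193.9]]
20 [[281.4, 189.2], [281.4, 192.7], [281.5, 195.8]]
23 [[281.4, 188.3], [281.4, 193.4], [281.5, 197.8]]
26 [[281.4, 187.7], [281.4, 194.4], [281.5, 200.1]]
29 [[281.4, 187.4], [281.5, 195.6], [281.5, 202.5]]
turn left [-0.0193 -0.0071 -0.2262]
axis [ 0.955  0.297 -0.003] mid in tray mm [  29.2 -122.   206.5] delta [-0.0383  0.1195 -0.2065]
```

Joint 6 has reached its limit at 3.14. I'll unwind it by nearly a full turn about the tool axis, up here where there is clear space.

Call:
drive_tool([
  [[0,0,0.01],[-0.0222,-0.008,0.0561],1],
  [[0,0,0.01],[-0.0445,-0.0161,0.1123],1],
  [[0,0,0.01],[-0.0445,-0.0161,0.1123],1],
  [[0,0,0],[-0.0445,-0.0161,0.1123],1],
  [[0,0,0],[-0.0445,-0.0161,0.1123],1],
  [[0,0,0],[-0.0445,-0.0161,0.1123],1],
  [[0,0,0],[-0.0445,-0.0161,0.1123],1],
  [[0,0,0],[-0.0445,-0.0161,0.1123],1],
  [[0,0,0],[-0.0445,-0.0161,0.1123],1],
  [[0,0,0],[-0.0445,-0.0161,0.1123],1],
  [[0,0,0],[-0.0445,-0.0161,0.1123],1],
  [[0,0,0],[-0.0445,-0.0161,0.1123],1],
])

```text
t: 18.22
eef_pos: [0.6148, 0.1921, 0.2722]
eef_rot: [0.095, 0.645, 0.738, 0.174]
force: [0.4, 0.1, -2.1]
width: 0.0223
finger_force: 59.2
```

```bash
python3 tr.py | sed -n '1,2p;8,9p'; python3 -c "
from h import *
from plant import sense
print(quat(sense()['eef_rot']).as_matrix()[:,2])"
```

```text
[  250   189    65   200 12011] [282.3 287.9]
18.2167 [0.6148 0.1921 0.2722] force [ 0.4  0.1 -2.1] [-0.14  0.45 -0.04] w 0.02234613490649229 59.21371936798096 [ 0.29  0.17 -0.24  0.76  0.02  1.73]
turn left [ 0.5326  0.1126 -1.5163]
axis [ 0.005  0.959 -0.283] mid in tray mm [  30.  -122.2  237.4] delta [-0.0391  0.1196 -0.2374]
[ 0.36405052  0.13365531 -0.92173938]
```

Call:
drive_tool([
  [[0,0,0],[-0.0445,-0.0161,0.1123],1],
  [[0,0,0],[-0.0445,-0.0161,0.1123],1],
  [[0,0,0],[-0.0445,-0.0161,0.1123],1],
  [[0,0,0],[-0.0445,-0.0161,0.1123],1],
  [[0,0,0],[-0.0445,-0.0161,0.1123],1],
  [[0,0,0],[-0.0445,-0.0161,0.1123],1],
  [[0,0,0],[-0.0445,-0.0161,0.1123],1],
  [[0,0,0],[-0.0445,-0.0161,0.1123],1],
  [[0,0,0],[-0.0445,-0.0161,0.1123],1],
  [[0,0,0],[-0.0445,-0.0161,0.1123],1],
  [[0,0,0],[-0.0445,-0.0161,0.1123],1],
  [[0,0,0],[-0.0445,-0.0161,0.1123],1],
])

```text
t: 19.27
eef_pos: [0.6148, 0.192, 0.2722]
eef_rot: [0.186, -0.011, 0.98, 0.065]
force: [0.3, 0.4, -1.4]
width: 0.0225
finger_force: 59.2
```

Call:
drive_tool([
  [[0,0,0],[-0.0445,-0.0161,0.1123],1],
  [[0,0,0],[-0.0445,-0.0161,0.1123],1],
  [[0,0,0],[-0.0445,-0.0161,0.1123],1],
  [[0,0,0],[-0.0445,-0.0161,0.1123],1],
  [[0,0,0],[-0.0445,-0.0161,0.1123],1],
  [[0,0,0],[-0.0445,-0.0161,0.1123],1],
  [[0,0,0],[-0.0445,-0.0161,0.1123],1],
  [[0,0,0],[-0.0445,-0.0161,0.1123],1],
  [[0,0,0],[-0.0445,-0.0161,0.1123],1],
  [[0,0,0],[-0.0445,-0.0161,0.1123],1],
  [[0,0,0],[-0.0445,-0.0161,0.1123],1],
  [[0,0,0],[-0.0445,-0.0161,0.1123],1],
])

```text
t: 20.27
eef_pos: [0.6148, 0.192, 0.2722]
eef_rot: [0.182, -0.663, 0.722, -0.077]
force: [1.0, 1.0, -2.4]
width: 0.0221
finger_force: 59.2
```

Call:
drive_tool([
  [[0,0,0],[-0.0445,-0.0161,0.1123],1],
  [[0,0,0],[-0.0445,-0.0161,0.1123],1],
  [[0,0,0],[-0.0445,-0.0161,0.1123],1],
  [[0,0,0],[-0.0445,-0.0161,0.1123],1],
  [[0,0,0],[-0.0445,-0.0161,0.1123],1],
  [[0,0,0],[-0.0445,-0.0161,0.1123],1],
  [[0,0,0],[-0.0445,-0.0161,0.1123],1],
  [[0,0,0],[-0.0445,-0.0161,0.1123],1],
  [[0,0,0],[-0.0445,-0.0161,0.1123],1],
  [[0,0,0],[-0.0445,-0.0161,0.1123],1],
  [[0,0,0],[-0.0445,-0.0161,0.1123],1],
  [[0,0,0],[0,0,0],1],
])

```text
t: 21.27
eef_pos: [0.6148, 0.1919, 0.2723]
eef_rot: [-0.096, 0.968, -0.156, 0.174]
force: [0.3, 0.1, -2.3]
width: 0.0222
finger_force: 59.2
```

```bash
python3 tr.py | sed -n '1,2p;8,9p'
```

```text
[  250   189    64   200 11995] [281.9 288.2]
21.2667 [0.6148 0.1919 0.2723] force [ 0.3  0.1 -2.3] [-0.19  0.42 -0.02] w 0.02221611105000558 59.1946005821228 [ 0.29  0.17 -0.24  0.76  0.02 -2.53]
turn left [-0.2512 -0.0552  0.3437]
axis [ 0.963 -0.257 -0.078] mid in tray mm [  29.5 -121.7  237.3] delta [-0.0386  0.1192 -0.2373]
```

Call:
drive_tool([
  [[-0.009,0.029,0],[-0.0628,-0.0138,0.0859],1],
  [[-0.009,0.029,0],[-0.0628,-0.0138,0.0859],1],
  [[-0.009,0.029,0],[-0.0628,-0.0138,0.0859],1],
  [[-0.009,0.029,0],[-0.0628,-0.0138,0.0859],1],
  [[0,0,-0.03],[0,0,0],1],
  [[0,0,-0.04],[0,0,0],1],
  [[0,0,-0.04],[0,0,0],1],
  [[0,0,-0.03],[0,0,0],1],
  [[0,0,0],[0,0,0],1],
  [[0,0,0],[0,0,0],1],
  [[0,0,0],[0,0,0],1],
])

```text
t: 22.23
eef_pos: [0.5805, 0.3087, 0.1348]
eef_rot: [-0.009, 0.979, 0.036, 0.201]
force: [-0.0, 0.7, -1.1]
width: 0.0222
finger_force: 59.5
```

```bash
python3 tr.py | sed -n '1,2p;8,9p'
```

```text
[  250   189    64   200 12164] [282.3 287.6]
22.2333 [0.5805 0.3087 0.1348] force [-0.   0.7 -1.1] [-0.04  0.38  0.03] w 0.022179284878964357 59.45133984088898 [ 0.58  0.31 -0.42  0.47 -0.19 -2.67]
turn left [-0.0027  0.0036  0.0019]
axis [0.997 0.073 0.004] mid in tray mm [ 3.7 -0.9 99.7] delta [-0.0038  0.0007 -0.0997]
```

Call:
drive_tool([
  [[-0.001,0.0002,-0.02],[-0.0027,0.0036,0.0019],1],
  [[-0.001,0.0002,-0.02],[0,0,0],1],
  [[-0.001,0.0002,-0.02],[0,0,0],1],
  [[-0.0008,0.0001,-0.02],[0,0,0],1],
  [[0,0,-0.01],[0,0,0],1],
  [[0,0,0],[0,0,0],1],
  [[0,0,0],[0,0,0],1],
  [[0,0,0],[0,0,0],1],
])

```text
t: 22.95
eef_pos: [0.5773, 0.3097, 0.0454]
eef_rot: [-0.008, 0.979, 0.037, 0.2]
force: [0.8, -0.3, -0.7]
width: 0.0223
finger_force: 59.5
```

```bash
python3 tr.py | sed -n '1,2p;8,9p'; python3 - <<'E'
from h import *
d=pickle.load(open("ws.pkl","rb"));save(d,"pics/v.png",k=1.42)
E
```

```text
[  249   189    66   199 12206] [282.2 287.7]
22.95 [0.5773 0.3097 0.0454] force [ 0.8 -0.3 -0.7] [-0.    0.46 -0.03] w 0.022317153755936903 59.524767994880676 [ 0.59  0.42 -0.55  0.25 -0.19 -2.67]
turn left [-0.0003  0.0013 -0.0011]
axis [0.997 0.076 0.001] mid in tray mm [ 0.6  0.3 10.4] delta [-0.0006 -0.0003 -0.0104]
```

View pics/v.png

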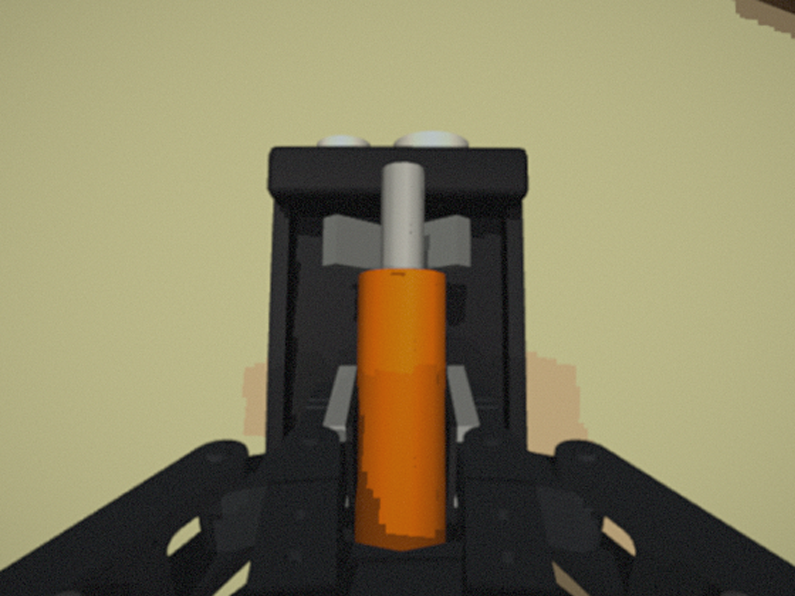

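The last view shows the roller over the tray. The shaft is at column 403 and the far saddle spans 323-470 (centre 396.5), so the tray lies about 2.3 mm to +y. I'll check the position along the axis numerically.

```bash
python3 - <<'E'
from h import *
d=pickle.load(open("ws.pkl","rb"));k=1.42
yaw=.075;T=np.array([.569,.3088,.052]);e=np.array([np.cos(yaw),np.sin(yaw),0]);n=np.array([-np.sin(yaw),np.cos(yaw),0])
P=lambda x,y,z:(proj(d,T+(x*e+y*n+z*np.array([0,0,1]))/1e3)*k).round(1).tolist()
print("saddle near mouth",P(47,17,8.5),P(47,-17,8.5),"far",P(61,17,8.5),P(61,-17,8.5))
print("block near top edge",P(74,0,-14),"far",P(92,0,-14))
print("sleeve far top",P(40.6,.3,10.4+12),"shaft end top",P(70.6,.3,16.4))
E
```

```text
saddle near mouth [339.8, 256.3] [461.7, 256.6] far [340.7, 207.5] [461.1, 207.9]
block near top edge [401.0, 188.6] far [401.2, 136.5]
sleeve far top [399.5, 270.9] shaft end top [399.9, 164.8]
```

Call:
drive_tool([
  [[-0.0015,0.001,-0.002],[0,0,0],1],
  [[-0.0015,0.001,-0.002],[0,0,0],1],
  [[0,0,-0.002],[0,0,0],1],
  [[0,0,-0.001],[0,0,0],1],
  [[0,0,0],[0,0,0],1],
  [[0,0,0],[0,0,0],1],
])

```text
t: 23.5
eef_pos: [0.5719, 0.3103, 0.0352]
eef_rot: [-0.006, 0.98, 0.038, 0.197]
force: [-0.0, 0.9, -1.4]
width: 0.022
finger_force: 59.6
```

Call:
drive_tool([
  [[0,0,-0.002],[0,0,0],1],
  [[0,0,0],[0,0,0],1],
  [[0,0,0],[0,0,0],1],
])

```text
t: 23.75
eef_pos: [0.5725, 0.3111, 0.0344]
eef_rot: [-0.007, 0.979, 0.038, 0.198]
force: [-3.0, 0.5, 4.6]
width: 0.0222
finger_force: 60.5
```

```bash
python3 tr.py | sed -n '1,2p;8,9p'
```

```text
[  249   189    66   200 12231] [282.2 287.7]
23.75 [0.5725 0.3111 0.0344] force [-3.   0.5  4.6] [0.19 0.51 0.05] w 0.022222139127894 60.51502704620361 [ 0.59  0.43 -0.56  0.23 -0.19 -2.66]
turn left [ 0.0012 -0.0017 -0.002 ]
axis [ 0.997  0.077 -0.002] mid in tray mm [-4.   2.  -0.6] delta [ 0.0042 -0.0017  0.0006]
```

Call:
drive_tool([
  [[0,0,-0.0005],[0,0,0],1],
  [[0,0,0],[0,0,0],0.45],
  [[0,0,0],[0,0,0],0.4],
  [[0,0,0],[0,0,0],0.35],
  [[0,0,0],[0,0,0],0.3],
  [[0,0,0],[0,0,0],0.2],
  [[0,0,0],[0,0,0],0.1],
  [[0,0,0],[0,0,0],0],
  [[0,0,0],[0,0,0],0],
  [[0,0,0],[0,0,0],0],
])

```text
t: 24.63
eef_pos: [0.5719, 0.3102, 0.0328]
eef_rot: [-0.006, 0.98, 0.038, 0.198]
force: [-0.7, 0.1, 0.4]
width: 0.0428
finger_force: 0.0
```

```bash
python3 tr.py | sed -n '1,2p;8,9p'
```

```text
[  247   187    66   201 12645] [280.1 286.6]
24.6333 [0.5719 0.3102 0.0328] force [-0.7  0.1  0.4] [-0.01  0.36  0.01] w 0.04278064152933824 0.0 [ 0.59  0.43 -0.56  0.22 -0.19 -2.66]
turn left [ 0.0028 -0.0034 -0.0016]
axis [ 0.997  0.077 -0.004] mid in tray mm [-4.6  1.3 -2.2] delta [ 0.0047 -0.0009  0.0022]
```

Call:
drive_tool([
  [[-0.004,-0.0003,0.0092],[0,0,0],0],
  [[-0.0078,-0.0006,0.0184],[0,0,0],0],
  [[-0.0117,-0.0009,0.0276],[0,0,0],0],
  [[-0.0117,-0.0009,0.0276],[0,0,0],0],
  [[-0.0117,-0.0009,0.03],[0,0,0],0],
  [[-0.0117,-0.0009,0.03],[0,0,0],0],
  [[-0.02,0,0.03],[0,0,0],0],
  [[-0.02,0,0.03],[0,0,0],0],
  [[-0.02,0,0],[0,0,0],0],
  [[0,0,0],[0,0,0],0],
  [[0,0,0],[0,0,0],0],
  [[0,0,0],[0,0,0],0],
])

```text
t: 25.68
eef_pos: [0.4533, 0.3056, 0.2354]
eef_rot: [-0.006, 0.98, 0.038, 0.198]
force: [0.6, 0.2, -0.9]
width: 0.0424
finger_force: 0.0
```

```bash
python3 - <<'E'
from h import *
yaw=.076;T=np.array([.5665,.310,.052]);e=np.array([np.cos(yaw),np.sin(yaw),0]);n=np.array([-np.sin(yaw),np.cos(yaw),0]);z=np.array([0,0,1])
for nm in("wrist","scene","top"):
    d=grab(nm);pickle.dump(d,open("f_"+nm+".pkl","wb"))
    m=cv2.inRange(cv2.cvtColor(d["color"],cv2.COLOR_RGB2HSV),(3,150,40),(20,255,255))
    u=proj(d,T);k,l,st,c=cv2.connectedComponentsWithStats(m)
    i=min((j for j in range(1,k) if st[j,4]>60),key=lambda j:np.linalg.norm(c[j]-u))
    q=np.argwhere(l==i)[:,::-1].astype(np.float32);r=cv2.minAreaRect(q);b=cv2.boxPoints(r)
    o=onz(d,*c[i],.057)-T;B=[(onz(d,*x,.057)-T) for x in b]
    print(nm,st[i],"pred",u.round(1),"cent in tray mm",round(o@e*1e3,1),round(o@n*1e3,1),"box",[(round(x@e*1e3,1),round(x@n*1e3,1)) for x in B])
E
```

```text
wrist [ 273   99   26   87 2152] pred [286.1 142.5] cent in tray mm -0.7 0.5 box [(np.float64(41.3), np.float64(12.6)), (np.float64(41.4), np.float64(-11.3)), (np.float64(-41.9), np.float64(-11.0)), (np.float64(-42.0), np.float64(12.1))]
scene [453 272  15  36 412] pred [459.9 289. ] cent in tray mm 3.4 -1.8 box [(np.float64(-36.6), np.float64(-17.6)), (np.float64(-47.2), np.float64(11.7)), (np.float64(45.0), np.float64(11.2)), (np.float64(54.5), np.float64(-16.0))]
top [126 191  11  32 312] pred [130.7 206.9] cent in tray mm 0.7 -1.4 box [(np.float64(-38.1), np.float64(11.7)), (np.float64(41.1), np.float64(9.2)), (np.float64(38.8), np.float64(-16.9)), (np.float64(-40.3), np.float64(-14.1))]
```

The sleeve lies centred over the tray seat, within about 1-3 mm in all three views, and the gripper is clear. I'm handing in.

```bash
python3 -c "
from plant import order
print(order.job_done())"
```

```text
the job is handed in; nothing more can be done
None
```

The roller was laid in the blue rest and let go, then retaken by its sleeve, laid in the tray's saddles with the long end over the yellow tabs, released, and handed in at about 26 s; the final camera check put it about 1–3 mm from its seat, but no verdict came back.

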